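Shut the breakfast caddy

ROBOT

A 6-joint arm with a two-finger parallel gripper is mounted at the origin on the work surface. World frame = base frame: x ahead of the robot, y to its left, z up, the work surface at z = 0. Lengths are in m, angles in degrees, forces in N, time in s.
With the tool pointing down it reaches from about 0.275 to 0.975 m from the base axis. Payload 8.4 kg.
Tool frame: the origin (TCP) lies at the very end of the fingers, on their centre line; the grasp point (between the pads) lies bot.grasp_offset behind it (bot.grasp_offset is the distance from the TCP to the grasp point, in m); z points along the fingers, y is the line along which they close (so a half turn about z gives the same grasp; the last joint's range is limited). The gripper opens to 92 mm and grips with 3 to 60 N. Pads are 20 mm wide; open, the fingers measure 128 mm over their backs; the gripper's body (75 mm by 189 mm) begins 69 mm behind the grasp point.
Start: joints at [63.862, 20.225, 93.587, -0, 66.188, -0.138], TCP at [0.274, 0.562, 0.215] pointing down, gripper open.
Joint ranges: [-150.9, 150.9], [-52.94, 120.26], [3.33, 152.33], [-74.26, 254.26], [0, 154.13], [-172.89, 172.89]. Speed limits (degrees/s): [127.2, 127.2, 159.86, 180, 180, 180].

INTERFACE

Orientations are given as a 3x3 rotation matrix whose columns are the frame's x, y, z axes.
In Python, from rig import bot gives the robot as it stands. The module is installed in compiled form; this text tells all that it offers.
- The arm moves only by the shell command python3 -m handwheel 'ROWS' [OPENING] [FORCE]. ROWS is JSON, a list of rows, each a list of 2 entries, a list of its own where there are three numbers: the shift along the tool's x, y, z in cm, then the turn, a rotation vector about the tool's x, y, z in degrees. A call has 1 to 20 rows; each row is the pose to reach, as a shift and turn from the pose commanded when the call began, along the tool's axes at that moment; what a row does not reach only later rows make up. A row lasts 1/8 s, in which the tool goes at most 62.5 mm and 10.7 degrees, less where a joint would pass 70% of its speed; a pose out of reach is approached as far as the arm can. A call with a gripper value outside its range is refused whole. OPENING is the opening, from -1 (shut) to 1 (fully open), set as the call begins (- or left out, the last holds). The fingers move at their own pace and stop on an object; FORCE is the grip in N (left out, the last holds). Time passes only in rows, so rows that repeat a pose let the fingers close. It gives the time, the measured TCP pose, the force, the opening and the grip force at its end, in the units of the state.
- bot.read_state(): the state, without advancing time (a new reading comes with each control period).
- bot.capture(name): name is "scene" or "side" or "wrist"; returns a dict with "img" (384x512x3 uint8, red, green, blue), "camera_matrix" (3x3 intrinsics, pixels), "k1" (the pictures are not rectified: a ray, as slopes to the right and down, at radius r is drawn at 1 + k1 r^2 times it, then the intrinsics apply), "world_to_cam" (4x4, takes a point from world to camera coordinates). Camera axes: x right, y down, z forward; pixel columns grow to the right and rows downward; lengths in m; the calibration is good to about 2 mm. A picture is of the moment at which its call begins. There is no depth.
- bot.hand_in(): hands the job in; it is judged then, once.
The state is a dict: "t": time; "q": joint angles; "joint_vel": joint speeds; "effort": joint torques, N m; "eef_pos": TCP position; "orientation": TCP orientation; "force": force on the tool from outside, world axes, zero at the start; "ft_torque": the same for the moment, N m; "finger_gap": finger opening in m; "grasp_force": force on a finger pad.
Only numpy, scipy, OpenCV 4.12 (cv2) and the standard library are available. Lean on these libraries where they do the work, as an engineer would, in place of code of your own. Each camera call takes 0.05 s, during which the arm holds its last target. There are 200 camera calls.

TASK

Breakfast is over: close up the wooden caddy with the fingertips alone, pushing both open drawers fully home and pushing the lid down until it lies flat and shut. Push from the outside only, without reaching in or pinching the drawers or the lid, and without slamming anything. Leave the jam pots on the lazy Susan and the egg cup where they stand, neither lifted nor knocked.

Things in the scene. Friction and masses are not known exactly. Their poses are not given: they have to be found in the camera images.
- caddy: The breakfast caddy: a fixed brown wooden box standing on the table, 150 deep (its x) x 260 wide (its y) x 85 high without the lid. Origin: centre of its underside. Its front, with two drawers side by side, faces its own -x (roughly towards the robot); its own +y is its left side as seen from the robot. Box walls 8 mm; an open shallow tray lies under the lid.
- left_drawer (a joint): Left drawer (caddy y = +62.5 mm), metres pulled out: 0 = fully home, front flush with the caddy's front face; 0.07 = stop. Slides in along the caddy's +x. Stays where it is left; sliding friction about 1.5 N.
- right_drawer (a joint): Right drawer (caddy y = -62.5 mm), same measure and behaviour as the left one.
- left_drawer_face (a point): Centre of the outer face of the left drawer's plain, handle-less front, 115 wide x 48 high (10 to 58 mm above the table), a pale wood panel 12 mm thick. Axes as the caddy's. Behind it an open tray 120 mm deep, coffee spoons fixed in it; tray and the panel's back are not to be touched.
- right_drawer_face (a point): The same point of the right drawer, which has the same size.
- lid (a joint): Lid angle in rad: 0 = shut, lying flat on the caddy's rim; 1.57 = standing upright; 1.75 = stop. Stiff hinge (about 0.3 N m of friction): the lid stays at any angle and must be pushed all the way down; pushing at its free edge takes about 2 to 3 N.
- lid_hinge (a point): Middle of the lid's hinge line, which runs along the caddy's y on the far (+x) upper edge of the box: caddy x = +75 mm, 85 mm above the table. Axes turn with the lid; when shut they equal the caddy's.
- lid_edge (a point): Middle of the lid's free edge, 150 mm from the hinge line, half way through the thickness (5 mm off the hinge plane). The lid is a plain wooden board 150 x 260 x 10 mm, no knob; its outer face (lid's +z) looks up when shut, at 95 mm height, and away from the robot when upright. The inner face has a thin pale panel, 130 x 240 x 4 mm, not to be touched.
- turntable: Clear acrylic lazy Susan, disc 260 mm across, top 22 mm above the table, to the left of the caddy; it turns easily. Origin: centre underneath. Bystander.
- jam_pot0: Closed amber jam pot standing on the lazy Susan, 67 across x 77 high, 0.3 kg. Origin: centre of its underside. Bystander.
- jam_pot1: Closed amber jam pot standing on the lazy Susan, 67 across x 77 high, 0.3 kg. Origin: centre of its underside. Bystander.
- jam_pot2: Closed amber jam pot standing on the lazy Susan, 67 across x 77 high, 0.3 kg. Origin: centre of its underside. Bystander.
- egg_cup: White porcelain egg cup, 50 across x 60 high, standing on the table to the right of the caddy. Origin: centre of its underside. Bystander.

How it is judged:
By the outcome, as a careful person would: the job done as asked, in the order asked, and still so for the second after the job is handed in, with the robot touching nothing.
It also fails if it takes over 51 s, if anything falls off the work surface, if the arm or the gripper's body presses on something with over 40 N, if the wrist force passes 120 N, or if a joint passes its speed limit or range.

## Working session

There is one attempt and no reset: what is moved stays moved. The work goes in short steps, Python scripts to look and compute and a shell command to move; the robot and the scene stay as the last step left them, time stands still between calls to the robot, and variables do not carry over. Pictures are saved under pics/ and viewed, at most 10 in all, crops included, and the job is handed in when it is done.

```bash
mkdir -p pics
cat > h.py <<'E'
import numpy as np, cv2, pickle
from rig import bot
def cap(n,f):
    c=bot.capture(n); cv2.imwrite(f'pics/{f}.png',cv2.cvtColor(c['img'],cv2.COLOR_RGB2BGR)); pickle.dump(c,open(f'pics/{f}.pkl','wb')); return c
def load(f): return pickle.load(open(f'pics/{f}.pkl','rb'))
def ray(c,uv):
    K=np.array(c['camera_matrix']); k=c['k1']; T=np.array(c['world_to_cam'])
    d=cv2.undistortPoints(np.array([[uv]],float),K,np.array([k,0,0,0.]))[0,0]
    R=T[:3,:3]; return -R.T@T[:3,3], R.T@np.array([d[0],d[1],1])
def onz(c,uv,z):
    o,d=ray(c,uv); return o+d*(z-o[2])/d[2]
def proj(c,P):
    T=np.array(c['world_to_cam']); P=np.atleast_2d(P)@T[:3,:3].T+T[:3,3]
    s=P[:,:2]/P[:,2:]; s=s*(1+c['k1']*(s**2).sum(1,keepdims=True)); K=np.array(c['camera_matrix'])
    return s*[K[0,0],K[1,1]]+K[:2,2]
def tri(*cu):
    A=0;b=0
    for c,uv in cu:
        o,d=ray(c,uv); d=d/np.linalg.norm(d); M=np.eye(3)-np.outer(d,d); A=A+M; b=b+M@o
    return np.linalg.solve(A,b)
E
python3 - <<'E'
from h import *
a=cap('scene','s0');b=cap('side','d0')
for f in('s0','d0'):
    im=cv2.imread(f'pics/{f}.png'); cv2.imwrite(f'pics/{f}b.png',cv2.resize(im,(800,600),interpolation=cv2.INTER_CUBIC))
    c=load(f);o,d=ray(c,(256,192));print(o,d)
s=bot.read_state();print(s['eef_pos'],s['orientation'],s['t'],bot.grasp_offset,s['finger_gap'])
E
```

```text
[1.17752923 0.34647653 0.79083917] [-0.65340149 -0.257724   -0.71189013]
[ 0.29374389 -0.79452934  0.91213497] [ 0.18272573  0.69500607 -0.69560297]
[0.27379617 0.56136541 0.21398879] [[-8.98794383e-01  4.38370143e-01 -5.24596012e-04]
 [ 4.38370456e-01  8.98793785e-01 -1.03679507e-03]
 [ 1.70036316e-05 -1.16183298e-03 -9.99999325e-01]] 0.1 0.0187 0.09223268787128544
```

View pics/s0b.png

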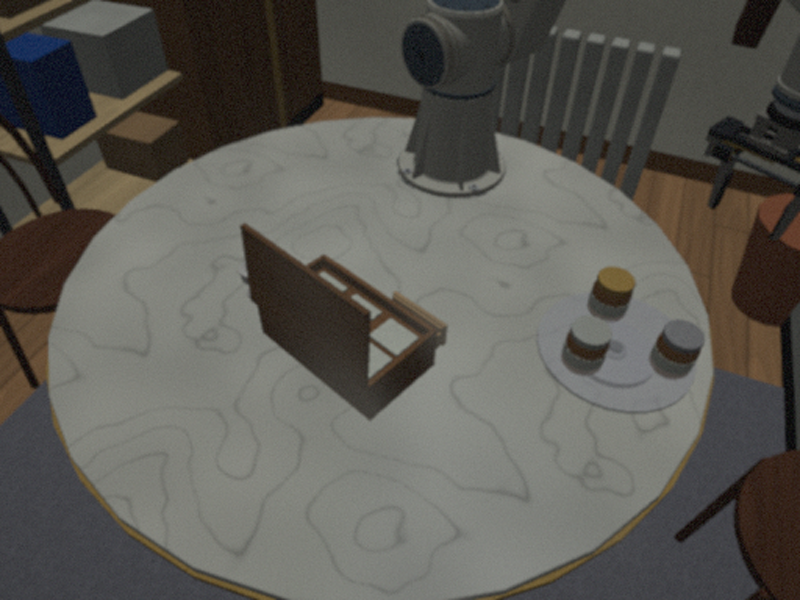

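View pics/d0b.png

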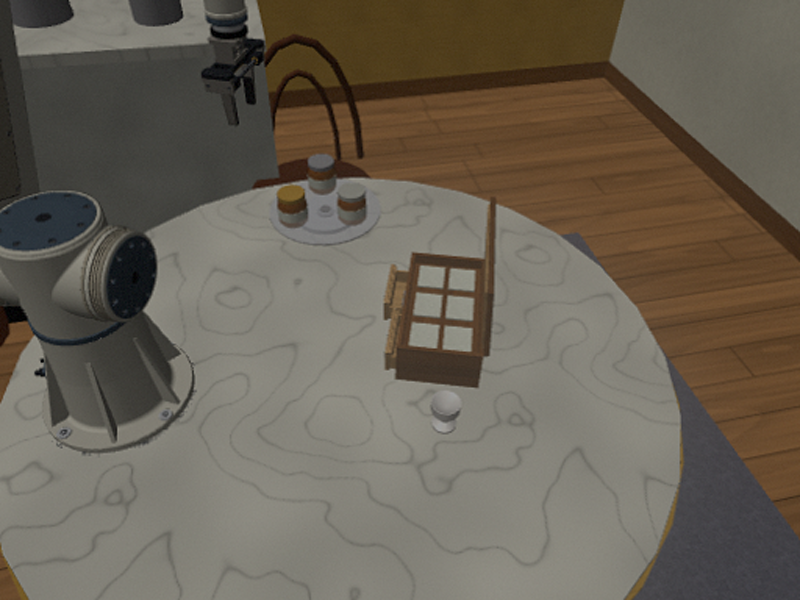

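The scene view shows the caddy at about (340,330) with the lid about upright. In the side view, the drawers are at (395,290) and (392,340), the egg cup is at (445,410), and the Susan is at (325,210). I'll enlarge both.

Run:
```python
from h import *
im=cv2.imread('pics/d0.png')[120:285,235:335]; cv2.imwrite('pics/c1.png',cv2.resize(im,None,fx=3.6,fy=3.6,interpolation=cv2.INTER_CUBIC))
im2=cv2.imread('pics/s0.png')[138:273,150:290]; 
a=cv2.resize(im,None,fx=3.6,fy=3.6,interpolation=cv2.INTER_CUBIC);b=cv2.resize(im2,None,fx=3,fy=3,interpolation=cv2.INTER_CUBIC)
o=np.zeros((max(a.shape[0],b.shape[0]),a.shape[1]+b.shape[1],3),np.uint8);o[:a.shape[0],:a.shape[1]]=a;o[:b.shape[0],a.shape[1]:]=b
o=np.clip(o*1.5,0,255).astype(np.uint8);print(o.shape,a.shape);cv2.imwrite('pics/c1.png',o)
```

```text
(594, 780, 3) (594, 360, 3)
```

View pics/c1.png

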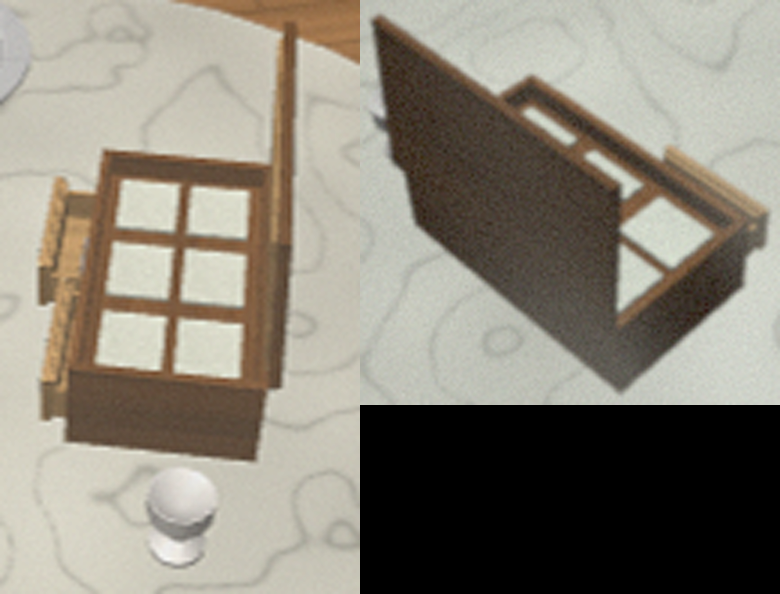

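```bash
cat > fit.py <<'E'
from h import *
from scipy.optimize import least_squares
s=load('s0');d=load('d0')
D=lambda u,v:(235+u/3.6,120+v/3.6)
S=lambda u,v:(150+(u-360)/3,138+v/3)
# model points: kind, local coords
obs=[(d,D(66,440),'c',(-.075,-.13,0)),(d,D(68,372),'c',(-.075,-.13,.085)),(d,D(257,460),'c',(.075,-.13,0)),(d,D(105,151),'c',(-.075,.13,.085)),
(d,D(273,243),'l',(-.15,-.13,0)),(d,D(292,245),'l',(-.15,-.13,.01)),(d,D(285,24),'l',(-.15,.13,0)),(d,D(297,25),'l',(-.15,.13,.01)),
(s,S(376,17),'l',(-.15,-.13,.01)),(s,S(620,190),'l',(-.15,.13,.01)),(s,S(620,391),'c',(.075,.13,0)),(s,S(418,225),'c',(.075,-.13,0)),(s,S(743,287),'c',(-.075,.13,0)),
(s,S(768,210),'L',(0,.12,.058)),(s,S(668,148),'L',(0,.005,.058)),
(d,D(61,179),'L',(0,.12,.058)),(d,D(40,266),'L',(0,.005,.058)),(d,D(39,302),'L',(0,.005,.01)),
(d,D(42,382),'R',(0,-.12,.058)),(d,D(42,418),'R',(0,-.12,.01))]
def W(p,k,l):
    x,y,w,th,L,R=p; l=np.array(l)
    if k=='l':
        # lid closed: axes as the caddy; opening lifts the free edge
        l=np.array([.075+l[0]*np.cos(th)+l[2]*np.sin(th),l[1],.085-l[0]*np.sin(th)+l[2]*np.cos(th)])
    if k=='L': l=l+[-.075-L,0,0]
    if k=='R': l=l+[-.075-R,0,0]
    return np.array([x+l[0]*np.cos(w)-l[1]*np.sin(w),y+l[0]*np.sin(w)+l[1]*np.cos(w),l[2]])
f=lambda p:np.concatenate([proj(c,W(p,k,l))[0]-uv for c,uv,k,l in obs])
if __name__=='__main__':
    r=least_squares(f,[.7,0,0,1.57,.04,.03],loss='soft_l1');p=r.x;np.save('p.npy',p)
    print(p.round(4),np.degrees(p[2]),np.degrees(p[3]));print(f(p).reshape(-1,2).round(1).tolist())
    for k,l in(('L',(0,.0625,.034)),('R',(0,-.0625,.034)),('l',(-.15,0,.005))):print(k,W(p,k,l).round(4))
    print('egg',onz(d,D(178,555),0.0),'susan',onz(d,(325*.64,210*.64),.022))
    q=np.radians(bot.read_state()['q']);print(q)
E
python3 fit.py
```

```text
[ 0.593   0.0179 -0.3535  1.4942  0.0383  0.0196] -20.253241031084617 85.6124192405252
[[-0.3, -0.6], [-0.3, -1.8], [-0.3, -0.5], [-0.7, -1.5], [0.6, -1.5], [-0.4, -1.9], [-1.0, -2.1], [-0.8, -2.3], [-2.7, -0.4], [-3.1, -0.6], [-1.0, 0.7], [-2.3, -0.4], [-0.9, -0.5], [-1.1, -0.1], [-1.0, -1.4], [-1.0, -1.8], [-0.0, -1.1], [0.2, 0.1], [0.1, -1.4], [0.0, -0.2]]
L [0.5083 0.1158 0.034 ]
R [ 0.4826 -0.008   0.034 ]
l [ 0.6573 -0.0058  0.2349]
egg [ 0.5335533  -0.20259129  0.        ] susan [0.42742297 0.42550877 0.022     ]
[ 1.11460096e+00  3.53524371e-01  1.63402244e+00  1.55244001e-05
  1.15520772e+00 -2.41681145e-03]
```

```bash
cat > go.py <<'E'
import sys
from fit import *
p=np.load('p.npy')
def tgt(cx,cy,z):
    st=bot.read_state();R=np.array(st['orientation']);g=W(p,'c',(cx,cy,0));g[2]=z
    w=p[2];Rd=np.array([[-np.cos(w),-np.sin(w),0],[-np.sin(w),np.cos(w),0],[0,0,-1]])
    rv=cv2.Rodrigues(R.T@Rd)[0].ravel()
    print('t',round(st['t'],2),'shift cm',(R.T@(g-st['eef_pos'])*100).round(2),'turn',np.degrees(rv).round(2),'F',np.round(st['force'],1))
a=list(map(float,sys.argv[1:]));
for i in range(0,len(a),3):tgt(*a[i:i+3])
E
python3 go.py -.155 .0625 .215 -.155 .0625 .036
```

```text
t 0.1 shift cm [-36.47 -30.18  -0.07] turn [-0.07 -0.   -5.75] F [0.3 0.5 0.1]
t 0.1 shift cm [-36.47 -30.16  17.83] turn [-0.07 -0.   -5.75] F [0.3 0.5 0.1]
```

```bash
python3 -m handwheel '[[[-2,-1.6,0],[0,0,0]],[[-5,-4.1,0],[0,0,-1]],[[-9,-7.4,0],[0,0,-2]],[[-13,-10.7,0],[0,0,-3]],[[-17,-14,0],[0,0,-4]],[[-21,-17.4,0],[0,0,-5]],[[-25,-20.7,0],[0,0,-5.75]],[[-29,-24,0],[0,0,-5.75]],[[-33,-27.3,0],[0,0,-5.75]],[[-35.5,-29.4,0],[0,0,-5.75]],[[-36.5,-30.2,0],[0,0,-5.75]],[[-36.5,-30.2,0],[0,0,-5.75]],[[-36.5,-30.2,0],[0,0,-5.75]]]' -1 10; python3 go.py -.155 .0625 .036 -.085 .0625 .036
```

```text
t: 1.72
eef_pos: [0.4692, 0.1309, 0.2145]
orientation: [[-0.938, 0.346, -0.0], [0.346, 0.938, 0.0], [0.0, 0.0, -1.0]]
force: [0.6, -0.5, 0.4]
finger_gap: 0.0007
grasp_force: 0.0
t 1.73 shift cm [-0.04 -0.07 17.85] turn [ 0.01 -0.02  0.03] F [ 0.6 -0.5  0.4]
t 1.73 shift cm [-7.04 -0.07 17.85] turn [ 0.01 -0.02  0.03] F [ 0.6 -0.5  0.4]
```

```bash
python3 -m handwheel '[[[0,0,2],[0,0,0]],[[0,0,5],[0,0,0]],[[0,0,8],[0,0,0]],[[0,0,11],[0,0,0]],[[0,0,14],[0,0,0]],[[0,0,16.5],[0,0,0]],[[0,0,17.8],[0,0,0]],[[0,0,17.8],[0,0,0]]]'
python3 - <<'E'
from h import *
c=cap('side','d1');im=c['img'][100:290,200:400,::-1]
cv2.imwrite('pics/c2.png',cv2.resize(im,None,fx=3,fy=3,interpolation=cv2.INTER_CUBIC))
E
python3 go.py -.085 .0625 .036
```

```text
t: 2.72
eef_pos: [0.469, 0.1308, 0.0361]
orientation: [[-0.939, 0.345, -0.001], [0.345, 0.939, -0.0], [0.001, -0.001, -1.0]]
force: [0.1, 0.6, 0.7]
finger_gap: 0.0003
grasp_force: 0.0
t 2.77 shift cm [-6.99 -0.07  0.08] turn [-0.01 -0.01  0.04] F [-0.5  0.6  0. ]
```

View pics/c2.png

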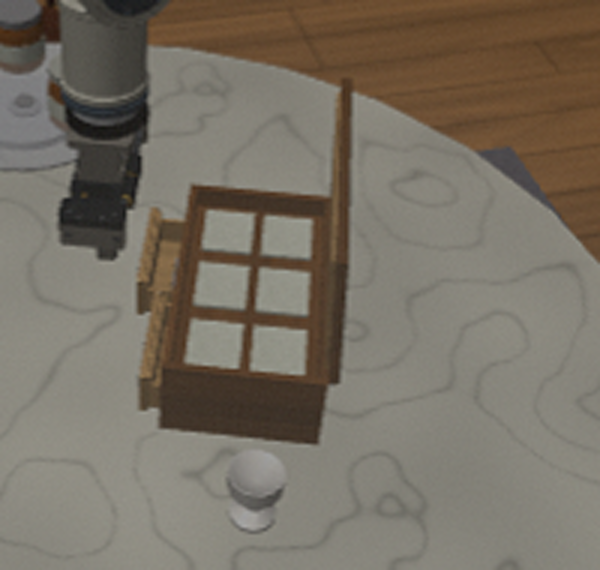

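The fingertips, at crop (107,256), stand clear in front of the left drawer panel at (148,260), as planned. I'll push slowly.

```bash
python3 -m handwheel '[[[-0.8,0,0],[0,0,0]],[[-1.6,0,0],[0,0,0]],[[-2,0,0],[0,0,0]],[[-2.3,0,0],[0,0,0]],[[-2.6,0,0],[0,0,0]],[[-2.9,0,0],[0,0,0]],[[-3.2,0,0],[0,0,0]],[[-3.6,0,0],[0,0,0]],[[-4,0,0],[0,0,0]],[[-4.4,0,0],[0,0,0]],[[-4.8,0,0],[0,0,0]],[[-5.2,0,0],[0,0,0]],[[-5.6,0,0],[0,0,0]],[[-5.9,0,0],[0,0,0]],[[-6.1,0,0],[0,0,0]],[[-6.3,0,0],[0,0,0]],[[-6.4,0,0],[0,0,0]]]'; python3 -m handwheel '[[[-0.1,0,0],[0,0,0]],[[-0.2,0,0],[0,0,0]],[[-0.2,0,0],[0,0,0]]]';python3 go.py -.085 .0625 .036
```

```text
t: 4.9
eef_pos: [0.5297, 0.1081, 0.0366]
orientation: [[-0.938, 0.346, -0.0], [0.346, 0.938, -0.0], [0.0, -0.0, -1.0]]
force: [-1.7, -1.1, -0.2]
finger_gap: -0.0
grasp_force: 0.8
t: 5.28
eef_pos: [0.5317, 0.1074, 0.0366]
orientation: [[-0.938, 0.346, 0.0], [0.346, 0.938, 0.0], [-0.0, 0.0, -1.0]]
force: [-1.6, -0.2, -0.1]
finger_gap: 0.0004
grasp_force: 0.6
t 5.28 shift cm [-0.35 -0.03  0.06] turn [0.01 0.01 0.  ] F [-1.6 -0.2 -0.1]
```

In contact, with sliding friction of about 1.7 N. I'll continue in 1 mm rows with force checks.

```bash
for i in 1; do python3 -m handwheel '[[[-0.1,0,0],[0,0,0]],[[-0.2,0,0],[0,0,0]],[[-0.2,0,0],[0,0,0]]]' | grep -E 'eef|force:'; python3 -m handwheel '[[[-0.1,0,0],[0,0,0]],[[-0.1,0,0],[0,0,0]]]' | grep -E 'eef|force:';done
```

```text
eef_pos: [0.5327, 0.1071, 0.0366]
force: [-5.3, 2.9, 2.5]
grasp_force: 3.0
eef_pos: [0.5326, 0.1071, 0.0366]
force: [-8.9, 5.7, 5.9]
grasp_force: 5.3
```

```bash
python3 -m handwheel '[[[-0.05,0,0],[0,0,0]],[[-0.05,0,0],[0,0,0]]]' | grep -E 'eef|^force:'; python3 go.py -.085 .0625 .036
```

```text
eef_pos: [0.5326, 0.1071, 0.0366]
force: [-11.0, 6.9, 7.9]
t 6.15 shift cm [-0.26 -0.02  0.05] turn [-0.04 -0.24 -0.02] F [-11.    6.9   7.9]
```

The left drawer is home, with a firm stop at about 13 N. Next I'll back off and move over to the right drawer.

```bash
python3 -m handwheel '[[[1,0,0],[0,0,0]],[[3,0,0],[0,0,0]],[[5,0,0],[0,0,0]],[[6,-2,0],[0,0,0]],[[6,-5,0],[0,0,0]],[[6,-8,0],[0,0,0]],[[6,-11,0],[0,0,0]],[[6,-12.5,0],[0,0,0]],[[5,-12.5,0],[0,0,0]],[[4,-12.5,0],[0,0,0]],[[3.4,-12.5,0],[0,0,0]],[[3,-12.5,0],[0,0,0]],[[2.7,-12.5,0],[0,0,0]],[[2.4,-12.5,0],[0,0,0]],[[2.1,-12.5,0],[0,0,0]],[[1.8,-12.5,0],[0,0,0]],[[1.5,-12.5,0],[0,0,0]],[[1.2,-12.5,0],[0,0,0]],[[0.9,-12.5,0],[0,0,0]],[[0.7,-12.5,0],[0,0,0]]]'; python3 -m handwheel '[[[-0.1,0,0],[0,0,0]],[[-0.2,0,0],[0,0,0]],[[-0.3,0,0],[0,0,0]],[[-0.4,0,0],[0,0,0]],[[-0.4,0,0],[0,0,0]]]'| grep -E 'eef|^force:'; python3 go.py -.0876 -.0625 .036
```

```text
t: 8.65
eef_pos: [0.4851, -0.0087, 0.0365]
orientation: [[-0.938, 0.346, -0.0], [0.346, 0.938, 0.0], [0.0, -0.0, -1.0]]
force: [-1.3, 1.2, -0.4]
finger_gap: 0.0004
grasp_force: 0.8
eef_pos: [0.4889, -0.0101, 0.0366]
force: [-1.0, 0.9, -1.2]
t 9.28 shift cm [-0.04 -0.02  0.06] turn [-0.    0.01  0.  ] F [-1.   0.9 -1.2]
```

```bash
python3 -m handwheel '[[[-0.1,0,0],[0,0,0]],[[-0.15,0,0],[0,0,0]],[[-0.15,0,0],[0,0,0]]]'| grep -E 'eef|^force:'; python3 -m handwheel '[[[-0.1,0,0],[0,0,0]],[[-0.1,0,0],[0,0,0]]]'| grep -E 'eef|^force:'
```

```text
eef_pos: [0.4894, -0.0103, 0.0366]
force: [-5.3, 2.9, 3.5]
eef_pos: [0.4893, -0.0103, 0.0366]
force: [-7.9, 5.5, 8.0]
```

Right drawer home too. Next I'll retreat, rise and cross over behind the lid.

```bash
python3 -m handwheel '[[[1,0,0],[0,0,0]],[[3,0,0],[0,0,0]],[[4,0,-2],[0,0,0]],[[4,0,-6],[0,0,0]],[[4,0,-10],[0,0,0]],[[4,0,-14],[0,0,0]],[[4,0,-18],[0,0,0]],[[4,0,-22],[0,0,0]],[[3,1,-24],[0,0,0]],[[0,2,-24.5],[0,0,0]],[[-4,3,-24.5],[0,0,0]],[[-8,4,-24.5],[0,0,0]],[[-12,5,-24.5],[0,0,0]],[[-16,6,-24.5],[0,0,0]],[[-19,6.25,-24.5],[0,0,0]],[[-20.5,6.25,-24.5],[0,0,0]],[[-20.5,6.25,-24.5],[0,0,0]],[[-20.5,6.25,-24.5],[0,0,0]]]'; python3 go.py .115 0 .21 .0854 0 .21
python3 - <<'E'
from h import *
c=cap('side','d2');im=c['img'][60:260,220:420,::-1]
e=cap('scene','s2')['img'][100:300,110:330,::-1]
z=lambda i:cv2.resize(i,None,fx=1.9,fy=1.9,interpolation=cv2.INTER_CUBIC)
cv2.imwrite('pics/c3.png',np.hstack([z(im),z(e)]))
E
```

```text
t: 12.15
eef_pos: [0.7042, -0.023, 0.2817]
orientation: [[-0.938, 0.346, -0.0], [0.346, 0.938, 0.0], [0.0, -0.0, -1.0]]
force: [-0.3, 1.0, 0.2]
finger_gap: 0.0003
grasp_force: 0.0
t 12.15 shift cm [ 0.34 -0.01  7.17] turn [-0.   -0.02 -0.  ] F [-0.3  1.   0.2]
t 12.15 shift cm [ 3.3  -0.01  7.17] turn [-0.   -0.02 -0.  ] F [-0.3  1.   0.2]
```

View pics/c3.png

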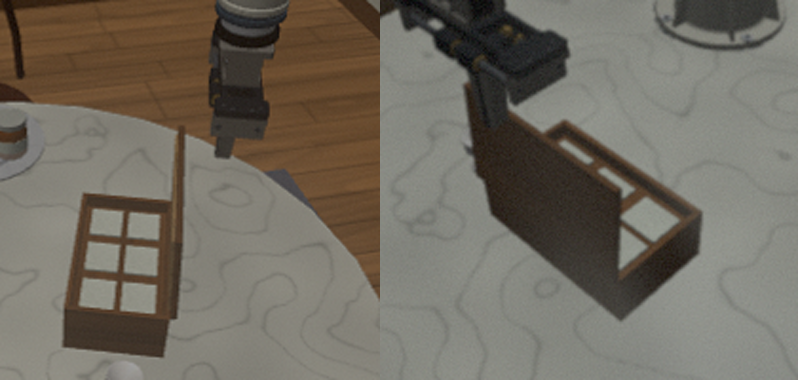

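Both drawers are flush in both views. The fingertips hang behind the lid, in the side crop at (224,155) with the lid's top edge at (181,128). I'll work out the arc now.

```bash
python3 - <<'E'
import numpy as np
for a in [85.6,82,78,74,70,66,62,58,54,50,46,42,38,34,30,26,22,18,14,10,6,4,2,0]:
    t=np.radians(a);r=.125
    x=.075-r*np.cos(t)+.01*np.sin(t)+.01;z=.085+r*np.sin(t)+.01*np.cos(t)
    print(a,round((.1184-x)*100,2),round((.2817-z)*100,2))
E
python3 -m handwheel '[[[0,0,2],[0,0,0]],[[0,0,4.5],[0,0,0]],[[0,0,6.5],[0,0,0]],[[0,0,7.1],[0,0,0]],[[0,0,7.1],[0,0,0]]]'|grep -E 'eef|^force'
```

```text
85.6 3.3 7.13
82 4.09 7.15
78 4.96 7.24
74 5.82 7.38
70 6.68 7.58
66 7.51 7.84
62 8.33 8.16
58 9.12 8.54
54 9.88 8.97
50 10.61 9.45
46 11.3 9.98
42 11.96 10.56
38 12.57 11.19
34 13.14 11.85
30 13.67 12.55
26 14.14 13.29
22 14.56 14.06
18 14.92 14.86
14 15.23 15.68
10 15.48 16.51
6 15.67 17.37
4 15.74 17.8
2 15.8 18.23
0 15.84 18.67
eef_pos: [0.705, -0.0231, 0.2102]
force: [0.3, -0.6, 0.1]
```

```bash
python3 -m handwheel '[[[1,0,0],[0,0,0]],[[2,0,0],[0,0,0]],[[2.5,0,0],[0,0,0]],[[2.9,0,0],[0,0,0]],[[3.3,0,0],[0,0,0]],[[3.7,0,0],[0,0,0]],[[4.1,0,0.05],[0,0,0]],[[4.5,0,0.1],[0,0,0]],[[5,0,0.15],[0,0,0]],[[5.4,0,0.2],[0,0,0]],[[5.8,0,0.3],[0,0,0]],[[5.8,0,0.3],[0,0,0]]]'; python3 go.py .06 0 .2
```

```text
t: 14.38
eef_pos: [0.65, -0.0029, 0.2073]
orientation: [[-0.938, 0.346, -0.001], [0.346, 0.938, 0.0], [0.001, -0.0, -1.0]]
force: [-0.4, -1.1, -0.2]
finger_gap: 0.0002
grasp_force: 0.3
t 14.38 shift cm [ 0.07 -0.02  0.73] turn [-0.01 -0.06  0.01] F [-0.4 -1.1 -0.2]
```

Run:
```python
from h import *
c=cap('side','d3');im=c['img'][60:260,220:420,::-1]
e=cap('scene','s3')['img'][100:300,110:330,::-1]
z=lambda i:cv2.resize(i,None,fx=1.9,fy=1.9,interpolation=cv2.INTER_CUBIC)
cv2.imwrite('pics/c4.png',np.hstack([z(im),z(e)]))
```

```text
(no output)
```

View pics/c4.png

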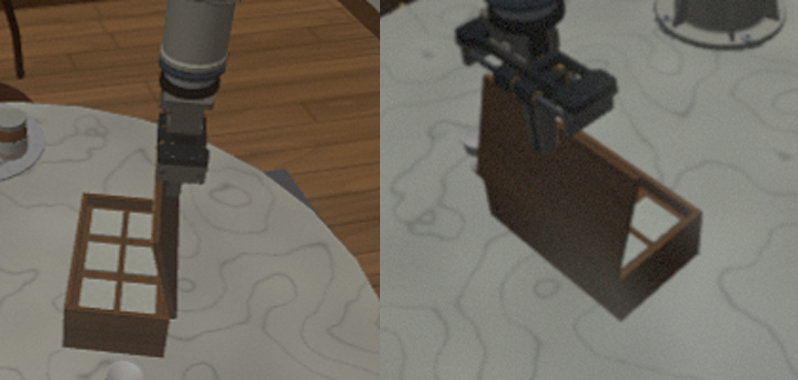

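The lid is tilting with the fingertips, now at about 74°. I'll continue along the arc.

```bash
python3 -m handwheel '[[[0.4,0,0.1],[0,0,0]],[[0.86,0,0.2],[0,0,0]],[[1.3,0,0.33],[0,0,0]],[[1.7,0,0.46],[0,0,0]],[[2.1,0,0.62],[0,0,0]],[[2.5,0,0.78],[0,0,0]],[[2.9,0,0.97],[0,0,0]],[[3.3,0,1.16],[0,0,0]],[[3.7,0,1.37],[0,0,0]],[[4.06,0,1.6],[0,0,0]],[[4.8,0,2.07],[0,0,0]],[[5.5,0,2.6],[0,0,0]],[[6.14,0,3.18],[0,0,0]],[[6.75,0,3.81],[0,0,0]],[[7.32,0,4.47],[0,0,0]],[[7.85,0,5.17],[0,0,0]]]'; python3 go.py -.04 0 .095
```

```text
t: 16.48
eef_pos: [0.5765, 0.0242, 0.1553]
orientation: [[-0.938, 0.346, -0.0], [0.346, 0.938, 0.0], [0.0, -0.0, -1.0]]
force: [-0.2, 0.6, 2.3]
finger_gap: 0.0003
grasp_force: 0.8
t 16.48 shift cm [ 2.23 -0.02  6.04] turn [-0.   -0.02  0.  ] F [-0.2  0.6  2.3]
```

```bash
python3 -m handwheel '[[[0.25,0,0.37],[0,0,0]],[[0.47,0,0.74],[0,0,0]],[[0.7,0,1.12],[0,0,0]],[[0.9,0,1.5],[0,0,0]],[[1.1,0,1.9],[0,0,0]],[[1.25,0,2.3],[0,0,0]],[[1.4,0,2.7],[0,0,0]],[[1.56,0,3.1],[0,0,0]],[[1.7,0,3.5],[0,0,0]],[[1.8,0,3.95],[0,0,0]],[[1.9,0,4.4],[0,0,0]],[[2,0,4.8],[0,0,0]],[[2.05,0,5.1],[0,0,0]],[[2.1,0,5.4],[0,0,0]],[[2.13,0,5.6],[0,0,0]],[[2.15,0,5.75],[0,0,0]],[[2.15,0,5.85],[0,0,0]]]'|grep -E '^t|eef|^force'; python3 -m handwheel '[[[0,0,0.1],[0,0,0]],[[0,0,0.2],[0,0,0]],[[0,0,0.2],[0,0,0]]]'|grep -E '^t|eef|^force'
```

```text
t: 18.6
eef_pos: [0.5568, 0.0315, 0.0973]
force: [-1.1, 0.3, 1.6]
t: 18.98
eef_pos: [0.5567, 0.0316, 0.0954]
force: [-0.6, 0.0, 2.7]
```

```bash
python3 -m handwheel '[[[0,0,0.1],[0,0,0]],[[0,0,0.1],[0,0,0]]]'|grep -E '^t|eef|^force'
```

```text
t: 19.23
eef_pos: [0.5568, 0.0316, 0.0953]
force: [-5.6, 1.3, 11.7]
```

Firm stop at z = 95 mm: the lid is shut. I'll lift off and verify.

```bash
python3 -m handwheel '[[[0,0,-0.5],[0,0,0]],[[0,0,-2],[0,0,0]],[[0,0,-5],[0,0,0]],[[0,0,-9],[0,0,0]],[[0,0,-13],[0,0,0]],[[2,0,-16],[0,0,0]],[[6,0,-18],[0,0,0]],[[10,0,-18],[0,0,0]],[[14,0,-18],[0,0,0]],[[14,0,-18],[0,0,0]],[[14,0,-18],[0,0,0]],[[14,0,-18],[0,0,0]]]'|grep -E '^t|eef|^force'
python3 - <<'E'
from h import *
c=cap('side','d4');im=c['img'][80:290,150:360,::-1]
e=cap('scene','s4')['img'][130:290,140:460,::-1]
z=lambda i,k:cv2.resize(i,None,fx=k,fy=k,interpolation=cv2.INTER_CUBIC)
a=z(im,2);b=z(e,1.18);b=cv2.copyMakeBorder(b,0,a.shape[0]-b.shape[0],0,0,cv2.BORDER_CONSTANT)
cv2.imwrite('pics/c5.png',np.hstack([a,b]))
E
```

```text
t: 20.72
eef_pos: [0.4265, 0.0798, 0.2746]
force: [-0.2, -0.0, 0.9]
```

View pics/c5.png

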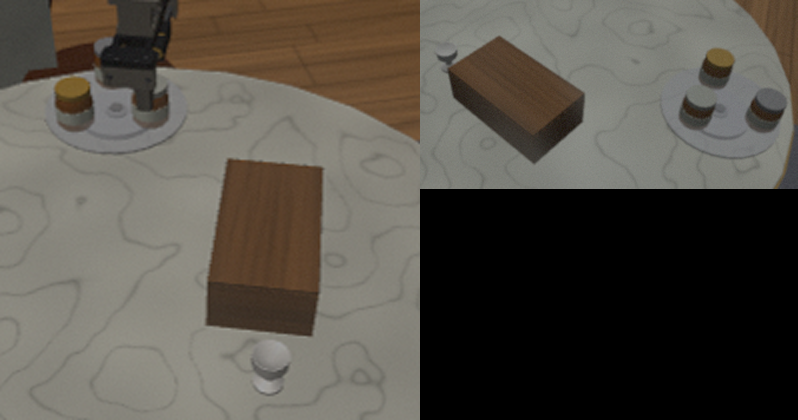

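The lid lies flat and no drawer protrudes. The caddy front edge is clean at (215,240), and the pots and egg cup stand undisturbed.

```bash
python3 -c "
from rig import bot
print(bot.hand_in())"
```

```text
the job is handed in; nothing more can be done
None
```

Both drawers are pushed fully home and the lid is shut flat. The jam pots and egg cup were not touched, and I handed the job in at about 21 s of the 51 s allowed.

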